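# Hold the desk safe's lid at its balance point for a new strut

### The job

The gas strut that props this desk safe's lid has been taken off and a new one is to be clipped on. Press the round release button on the front deck down to its stop so that the lid springs ajar and let it come back up; then take hold of the lid, swing it up to its balance point, where it would fall neither shut nor backwards, and finish while holding it there, still gripped and steady. Do not let the lid drop or flop back on the way, and leave the things lying round the safe alone.

Things in the scene. Friction and masses are not known exactly. Their poses are not given: they have to be found in the camera images.
- safe: Grey steel desk safe, 260 deep (x) by 340 wide (y) by 105 mm high, fixed to the desk. Origin: centre of its underside; x runs from front to rear, z up. Its top is flat: a fixed lock deck at the front (x -130 to -77 mm) with black keypad, small flat key cover and round release button; behind it the lid (x -75 to 128 mm), hinged along the rear edge. New strut not yet fitted.
- release (a joint): Travel of the release button: 0 up, 0.010 m down on its stop. Spring-loaded, 3 N at first and about 8 N at the stop plus a little latch friction (10 N in all at most); it comes back up by itself. The latch lets go only near the stop.
- release_top (a point): Centre of the top of the release button, a round steel plunger 22 mm across in a low bezel of 36 mm, at the deck's right end as seen from the front: at (-104, -118, 125) mm in the safe's frame while up. It moves straight down and sinks to 4 mm above the bezel.
- lid (a joint): Lid angle about the rear hinge: 0 shut, grows as its front edge rises; open stop at 1.95 rad. Latched (below 0.01) until the button is pressed, then a spring kicks it up to about 0.11 rad, where it rests. Nothing holds it above that: it falls shut below and backwards above the balance point, which is at 1.537 rad (2 degrees short of upright). Lid 0.7 to 1.1 kg, nearly free hinge.
- lid_hinge (a point): Middle of the hinge axis, at (130, 0, 101) mm in the safe's frame; the axis runs along the safe's y.
- lid_handle (a point): Middle of the lid's bar handle: a round steel bar of 12 mm diameter, 110 mm long between its two posts, parallel to the hinge, standing on the lid near its front edge. The bar's centre is 187 mm from the hinge along the lid, 40 mm clear above the lid's outer face (44 mm above the hinge plane); the lid's front edge is 18 mm beyond it. The bar can turn between fingers that straddle it.
- strut: New gas strut lying on the desk beside the safe, 206 mm long, 18 mm thick, grey cylinder with a thin steel rod and black end fittings. Origin: middle of its underside; leave it alone.
- stapler: Black stapler, 150 by 36 by 60 mm, standing on the desk beside the safe. Origin: centre of its underside; leave it alone.
- screwdriver: Screwdriver with black handle, 200 mm long, lying on the desk to the right of the safe, farther out than what lies next to it. Leave it alone.
- mug: White mug, 82 mm across, 95 mm high, on the desk to the left of the safe. Origin: centre of its underside; leave it alone.

How it is judged (in metres and radians):
On the way, in this order (a step that is already met when the one before it is completed fails the run):
1. the release button is pressed down to its stop (at least 8.5 of 10 mm) (value of joint release above 0.0085 m), for 0.1 s.
2. the button is back up (within 2 mm) and the lid stands ajar, sprung free of its latch (value of joint release below 0.002 m and value of joint lid above 0.06 rad), for 0.1 s.
At the end, for the whole second after the job is handed in: The lid stands within 0.08 rad (4.6 degrees) of its balance point of 1.537 rad, still (under 0.06 rad/s), gripped by the fingers with more than 2 N, and the release button is up (within 2 mm) (value of joint lid between 1.457 and 1.617 rad and velocity of joint lid between -0.06 and 0.06 rad/s and contact force between the fingers and lid above 2 N and value of joint release below 0.002 m); the arm keeps its last pose, push and grip.
It fails at once if the lid flops back past 1.8 rad (value of joint lid above 1.8 rad).
It fails at once if the lid drops (falls shut faster than 2 rad/s) (velocity of joint lid below -2 rad/s).
It fails at once if a thing lying round the safe (strut, stapler, screwdriver or mug) is moved by more than 30 mm (distance of any of strut, stapler, screwdriver, mug from where it was at the start of the episode above 0.03 m).
It also fails if it takes over 48 s, if anything falls off the work surface, if the arm or the gripper's body presses on something with over 40 N, if the wrist force passes 120 N, or if a joint passes its speed limit or range.

### The arm

A 6-joint arm with a two-finger parallel gripper is mounted at the origin on the work surface. World frame = base frame: x ahead of the robot, y to its left, z up, the work surface at z = 0. Lengths are in m, angles in degrees, forces in N, time in s.
With the tool pointing down it reaches from about 0.325 to 0.85 m from the base axis. Payload 15.5 kg.
Tool frame: the origin (TCP) lies at the very end of the fingers, on their centre line; the grasp point (between the pads) lies arm.grip_depth behind it (arm.grip_depth is the distance from the TCP to the grasp point, in m); z points along the fingers, y is the line along which they close (so a half turn about z gives the same grasp; the last joint's range is limited). The gripper opens to 91 mm and grips with 3 to 60 N. Pads are 32 mm wide; open, the fingers measure 118 mm over their backs; the gripper's body (76 mm by 178 mm) begins 60 mm behind the grasp point.
Start: joints at [-80.988, 28.281, 77.091, -0, 74.628, -5.472], TCP at [0.156, -0.605, 0.176] pointing down, gripper open.
Joint ranges: [-166.48, 166.48], [-47.26, 123.95], [12.59, 153.08], [-70.14, 250.14], [6.76, 159.57], [-176.63, 176.63]. Speed limits (degrees/s): [108.29, 108.29, 147.25, 172.46, 172.46, 172.46].

### API

Orientations are given as a 3x3 rotation matrix whose columns are the frame's x, y, z axes.
In Python, from rig import arm gives the robot as it stands. Calls block until the motion is done:
- arm.move_to(position, orientation): joint-space move of the TCP to a pose.
- arm.move_l(position, orientation=None, feed=0.15): straight line of the TCP; orientation=None keeps the orientation; feed is the mean speed in m/s.
- arm.move_joints(angles): joint-space move.
- arm.grip(opening): finger opening in m; the grip force is fixed at half the most; returns when the fingers have stopped.
- arm.sleep(seconds).
- arm.solve_ik(position, orientation): joint angles nearest the present ones, or None.
- arm.snapshot(name): name is "scene" or "top"; returns the picture (480x640x3 uint8, red, green, blue); there is no depth.
- arm.get_calibration(name): a dict with "intrinsics" (3x3 intrinsics, pixels), "cam_to_world" (4x4, takes a point from camera to world coordinates). Camera axes: x right, y down, z forward; pixel columns grow to the right and rows downward; lengths in m; the calibration is good to about 2 mm. A picture is of the moment at which its call begins. get_calibration takes no time and is no camera call.
A pose or a line that the arm cannot do raises arm.Unreachable and nothing moves.
- arm.sign_off(): hands the job in; it is judged then, once.
Readings, each from a call of its own:
- arm.current_t(): time.
- arm.current_joint_positions(): joint angles.
- arm.current_dq(): joint speeds.
- arm.current_tau(): joint torques, N m.
- arm.current_ee_pos(): TCP position.
- arm.current_tool_rot(): TCP orientation.
- arm.current_force(): force on the tool from outside, world axes, zero at the start.
- arm.current_torque(): the same for the moment, N m.
- arm.current_width(): finger opening in m.
- arm.current_grasp_force(): force on a finger pad.
Only numpy, scipy, OpenCV 4.12 (cv2) and the standard library are available. Lean on these libraries where they do the work, as an engineer would, in place of code of your own. Each camera call takes 0.05 s, during which the arm holds its last target. There are 200 camera calls.

## Working session

There is one attempt and no reset: what is moved stays moved. The work goes in short steps, each a Python script; the robot and the scene stay as the last script left them, time stands still between calls to the robot, and variables do not carry over. Pictures are saved under pics/ and viewed, at most 10 in all, crops included, and the job is handed in when it is done.

```bash
mkdir -p pics
python3 - <<'E'
from rig import arm
import cv2
for n in("scene","top"):
    cv2.imwrite(f"pics/{n}0.png",arm.snapshot(n)[:,:,::-1])
    c=arm.get_calibration(n);print(n,c["intrinsics"],c["cam_to_world"])
print(arm.grip_depth,arm.current_t(),arm.current_tool_rot(),arm.current_width())
E
```

```text
scene [[456.83707877   0.         316.24420863]
 [  0.         456.83707877 247.64006879]
 [  0.           0.           1.        ]] [[ 0.13462224  0.69243157 -0.70881265  1.49799694]
 [ 0.99075941 -0.08214025  0.10792944 -0.05173105]
 [ 0.0165117  -0.71679251 -0.697091    0.99329864]
 [ 0.          0.          0.          1.        ]]
top [[510.18875074   0.         314.33473901]
 [  0.         510.18875074 239.53076558]
 [  0.           0.           1.        ]] [[-0.00843975 -0.99522805  0.09721062  0.46104433]
 [-0.99995503  0.0079793  -0.00512443  0.07018441]
 [ 0.0043243  -0.0972495  -0.99525064  1.27868103]
 [ 0.          0.          0.          1.        ]]
0.0188 0.1 [[ 9.68220429e-01  2.50098319e-01 -1.78968382e-04]
 [ 2.50098366e-01 -9.68219854e-01  1.05910899e-03]
 [ 9.16006363e-05 -1.07021066e-03 -9.99999423e-01]] 0.09104076790211531
```

View pics/scene0.png

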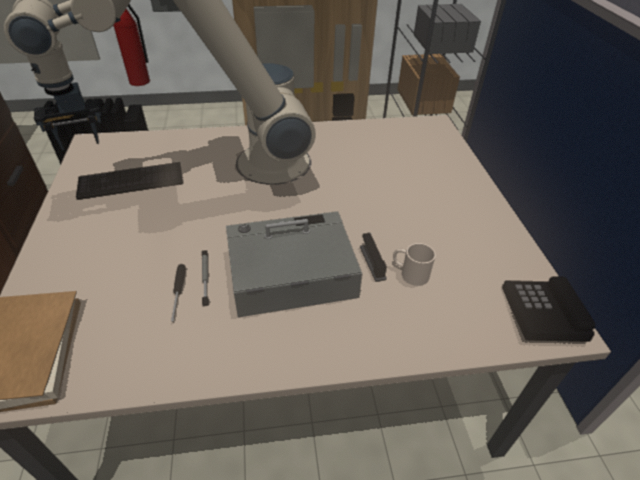

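View pics/top0.png

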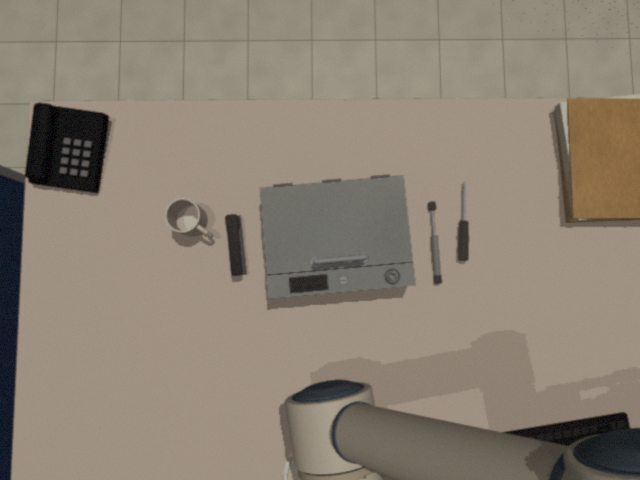

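The top view shows the safe with its top corners near (261,187), (404,176), (413,285) and (267,298). The button is at about (392,276) and the handle bar runs from (312,264) to (367,259). In the scene view the button is at (244,229). I'll enlarge the top view for sharper pixel positions.

Run:
```python
import cv2
a=cv2.imread("pics/top0.png")[165:310,250:425]
b=cv2.imread("pics/scene0.png")[205:320,220:365]
cv2.imwrite("pics/topc.png",cv2.resize(a,None,fx=4,fy=4,interpolation=cv2.INTER_CUBIC))
cv2.imwrite("pics/scenec.png",cv2.resize(b,None,fx=5,fy=5,interpolation=cv2.INTER_CUBIC))
```

```text
(no output)
```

View pics/topc.png

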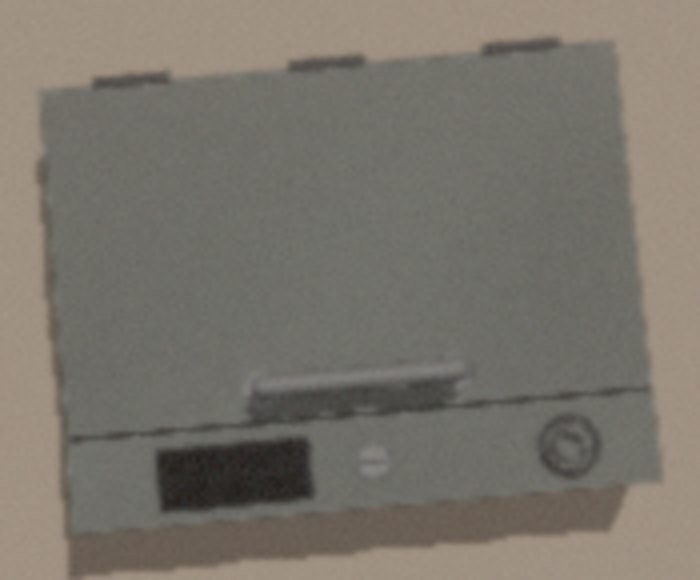

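View pics/scenec.png

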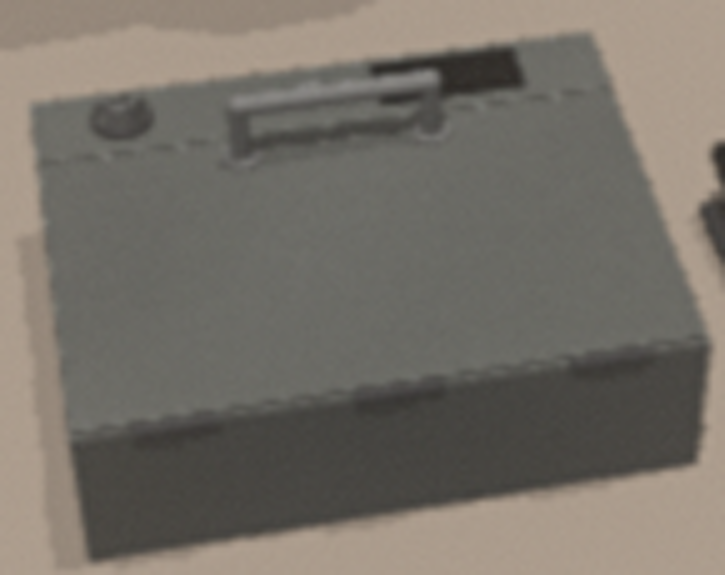

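Top crop, converted to full-image pixels: top corners (260,187), (403,175), (415,285) and (267,298); button (392,276); bar (313,261) to (366,257). The scene crop shows the same features. I'll fit the planar pose (x, y, yaw) to these points across both views.

```bash
cat > h.py <<'E'
import numpy as np, json, os
from rig import arm
def pose(): return json.load(open("pose.json"))
def w(p):
    x,y,a=pose(); c,s=np.cos(a),np.sin(a)
    return np.array([x+c*p[0]-s*p[1], y+s*p[0]+c*p[1], p[2]])
def rot(sg):  # tool down, y along +-safe x
    a=pose()[2]; y=sg*np.array([np.cos(a),np.sin(a),0]); z=np.array([0,0,-1.])
    return np.column_stack([np.cross(y,z),y,z])
def bar(t):   # bar centre in world at lid angle t
    return w([.130-.187*np.cos(t)+.044*np.sin(t),0,.101+.187*np.sin(t)+.044*np.cos(t)])
E
python3 - <<'E'
from h import *
from scipy.optimize import least_squares
P=np.array([[.130,.17,.105],[.130,-.17,.105],[-.130,-.17,.105],[-.130,.17,.105],[-.104,-.118,.125],[-.057,0,.145]])
T=np.array([[40,90],[614,42],[662,482],[70,531],[571,444],[358,378]]);S=np.array([[709,343],[72,435],[32,103],[590,33],[122,100],[335,90]])
obs={"top":(T+.5)/4-.5+[250,165],"scene":(S+.5)/5-.5+[220,205]}
cal={n:arm.get_calibration(n) for n in obs}
def res(v):
    x,y,a=v;c,s=np.cos(a),np.sin(a)
    W=np.c_[x+c*P[:,0]-s*P[:,1],y+s*P[:,0]+c*P[:,1],P[:,2]]; r=[]
    for n in obs:
        M=np.linalg.inv(cal[n]["cam_to_world"]); C=W@M[:3,:3].T+M[:3,3]; q=C@np.array(cal[n]["intrinsics"]).T
        r.append(q[:,:2]/q[:,2:]-obs[n])
    return np.concatenate(r).ravel()
f=least_squares(res,[.55,0,0],loss="soft_l1");print(f.x,np.round(res(f.x).reshape(-1,2),1).tolist())
json.dump(list(f.x),open("pose.json","w"))
print("button",w([-.104,-.118,.125]),"bars",bar(0),bar(.11),bar(1.537))
D=arm.grip_depth
for sg in(1,-1):
    for p in (w([-.104,-.118,.2]),bar(.11)-[0,0,D],bar(.8)-[0,0,D],bar(1.537)-[0,0,D]): 
        q=arm.solve_ik(p,rot(sg)); print(sg,None if q is None else np.round(q,0))
E
```

```text
[0.5850784  0.01395064 0.07597246] [[-1.1, -0.9], [0.2, -0.9], [-0.3, 0.2], [-0.2, 0.5], [0.1, 0.0], [-0.0, -0.3], [0.5, -0.9], [-1.4, -0.1], [-0.6, -0.4], [0.5, -0.5], [-0.6, -1.5], [-0.1, 0.7]]
button [ 0.49033451 -0.11160253  0.125     ] bars [0.52824281 0.00962437 0.145     ] [0.53418608 0.01007677 0.16526261] [0.75225095 0.02667564 0.28937997]
1 [-20.  17.  92.  -0.  71. -24.]
1 [ -5.  23.  92.  -0.  65. -10.]
1 [-4. 24. 72. -0. 83. -8.]
1 [-3. 37. 47. -0. 96. -7.]
-1 [-20.  17.  92.  -0.  71. 156.]
-1 [ -5.  23.  92.  -0.  65. 170.]
-1 [ -4.  24.  72.  -0.  83. 172.]
-1 [ -3.  37.  47.  -0.  96. 173.]
```

Run:
```python
from h import *
R=rot(1); p=arm.current_ee_pos()
arm.move_l(np.array(p)+[0,0,.10],feed=.3)
arm.move_to(w([-.104,-.118,.22]),R); arm.grip(0.0)
arm.move_l(w([-.104,-.118,.130]),feed=.15)
f0=np.array(arm.current_force())
for z in np.arange(.125,.1105,-.001):
    arm.move_l(w([-.104,-.118,z]),feed=.03)
    f=np.array(arm.current_force())-f0; print(round(z,4),arm.current_ee_pos()[2].round(4),f.round(1))
    if f[2]>18: break
arm.sleep(.25)
arm.move_l(w([-.104,-.118,.20]),feed=.1); print(arm.current_t())
import cv2; cv2.imwrite("pics/top1.png",cv2.resize(arm.snapshot("top")[165:310,250:425,::-1],None,fx=4,fy=4))
```

```text
0.125 0.1252 [ 0.3  0.6 -0.4]
0.124 0.124 [ 0.  -0.9 -0.3]
0.123 0.1229 [ 0.2 -0.5  0.4]
0.122 0.1219 [-0.1 -0.  -0.2]
0.121 0.1209 [-0.5  0.7 -0.7]
0.12 0.1199 [ 0.2 -0.1 -0.6]
0.119 0.119 [-0.2  0.6 -0.4]
0.118 0.1179 [ 1.  -1.1 -0.3]
0.117 0.1169 [ 0.2 -1.2 -0.2]
0.116 0.1159 [ 0.1 -0.2 -0.2]
0.115 0.1149 [-0.5  0.6 -0.3]
0.114 0.1139 [ 0.3 -1.1 -0.2]
0.113 0.1129 [ 0.4 -0.8 -1. ]
0.112 0.1119 [-0.3 -0.3 -0.2]
0.111 0.111 [ 0.1 -0.9  0. ]
9.95
```

View pics/top1.png

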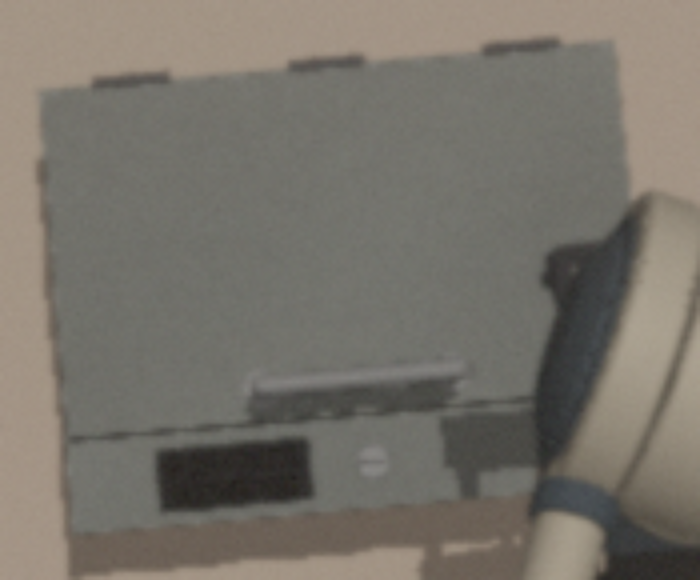

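The lid is still shut (seam unchanged at y≈435–390) and no force was felt. I'll check the finger width and look at the fingers from the scene camera.

Run:
```python
from h import *
import cv2
print(arm.current_width(),arm.current_ee_pos(),w([-.104,-.118,.2]),arm.current_grasp_force(),arm.current_force())
cv2.imwrite("pics/s1.png",cv2.resize(arm.snapshot("scene")[160:310,200:370,::-1],None,fx=4,fy=4,interpolation=cv2.INTER_CUBIC))
```

```text
0.0004707987123323625 [ 0.48993907 -0.11147284  0.1993723 ] [ 0.49033451 -0.11160253  0.2       ] 0.0 [-0.33546239 -0.06477088 -0.92642768]
```

View pics/s1.png

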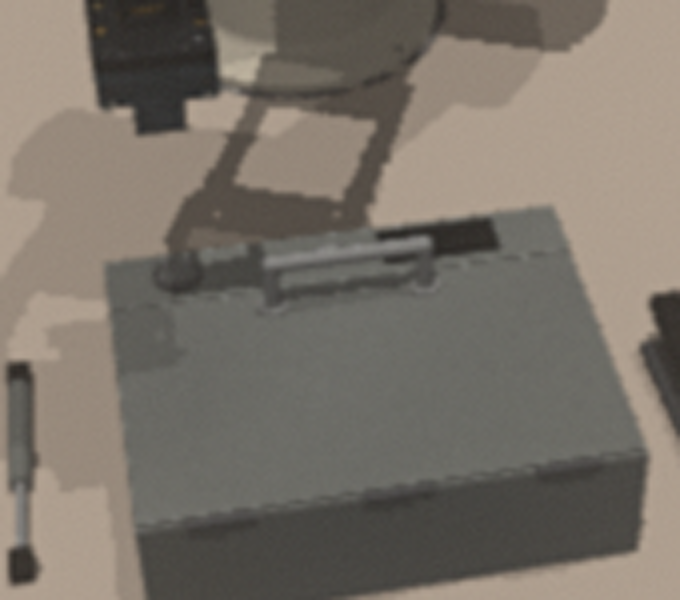

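Run:
```python
from h import *
for n in("scene","top"):
    c=arm.get_calibration(n);M=np.linalg.inv(c["cam_to_world"])
    for p in (arm.current_ee_pos(),w([-.104,-.118,.125])):
        q=c["intrinsics"]@(M[:3,:3]@p+M[:3,3]);print(n,q[:2]/q[2])
# free z / scale check: triangulate the button and corners from both views
import cv2
T=np.array([[40,90],[614,42],[662,482],[70,531],[571,444],[358,378]]);S=np.array([[709,343],[72,435],[32,103],[590,33],[122,100],[335,90]])
a=(T+.5)/4-.5+[250,165];b=(S+.5)/5-.5+[220,205]
Ps=[c["intrinsics"]@np.linalg.inv(c["cam_to_world"])[:3] for c in map(arm.get_calibration,("top","scene"))]
X=cv2.triangulatePoints(Ps[0],Ps[1],a.T.astype(float),b.T.astype(float));print((X[:3]/X[3]).T.round(4))
```

```text
scene [240.91687221 202.7349077 ]
scene [243.42211497 223.13649833]
top [397.98799168 274.8944733 ]
top [392.52190006 275.66706687]
[[ 0.7006  0.1919  0.1003]
 [ 0.7261 -0.1441  0.103 ]
 [ 0.4688 -0.1652  0.104 ]
 [ 0.4436  0.1727  0.104 ]
 [ 0.4906 -0.1114  0.1197]
 [ 0.5274  0.0099  0.1469]]
```

The scene view shows a fingertip edge near (240,193), but the TCP projects to (241,203), about 10 px lower. I'll compare the start picture with a new close-up, marking the projected TCP in both.

Run:
```python
from h import *
import cv2
c=arm.get_calibration("scene");M=np.linalg.inv(c["cam_to_world"])
def crop(im,p):
    q=c["intrinsics"]@(M[:3,:3]@p+M[:3,3]);u=q[:2]/q[2];x,y=[int(round(t)) for t in u]
    x0,y0=max(x-40,0),max(y-55,0);k=cv2.resize(im[y0:y0+80,x0:x0+66],None,fx=6,fy=6,interpolation=cv2.INTER_CUBIC)
    k=cv2.convertScaleAbs(k,alpha=1.8,beta=20);cv2.circle(k,tuple(int(t) for t in (u-[x0,y0]+.5)*6),3,(0,0,255),-1);return k
a=crop(cv2.imread("pics/scene0.png"),np.array([.156,-.605,.176]))
b=crop(arm.snapshot("scene")[:,:,::-1],arm.current_ee_pos())
cv2.imwrite("pics/cmp.png",np.hstack([a,b]))
```

```text
(no output)
```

View pics/cmp.png

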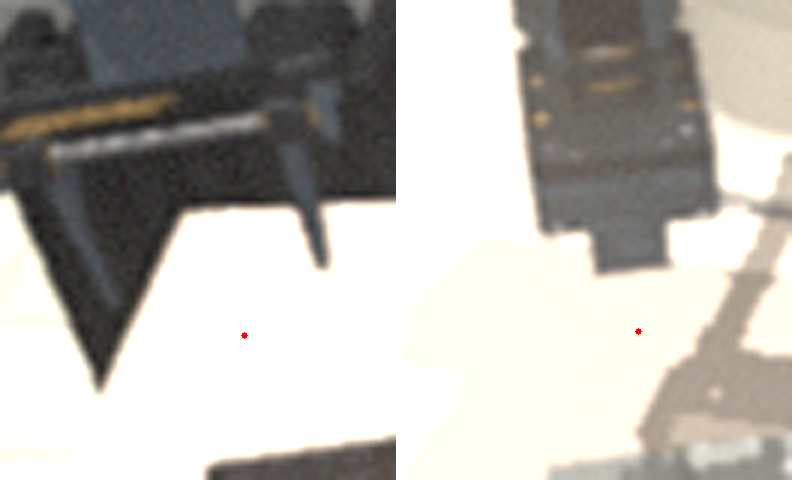

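Both views show the real fingertips about 40 mm higher than the reported TCP projects (tip (633,268) against the dot (638,331) at 6x), and the offset holds for two different wrist yaws. So the finger ends probably sit short of the TCP along the tool axis. I'll probe further down under force guard; the button's 3 to 8 N spring should be easy to tell from the stiff deck.

Run:
```python
from h import *
P=lambda z:w([-.104,-.118,z])
arm.move_l(P(.113),feed=.15)
f0=np.array(arm.current_force()); z=.113; zc=None
while z>.06:
    z-=.002 if zc is None else .001
    arm.move_l(P(z),feed=.05)
    F=np.array(arm.current_force())-f0
    if np.linalg.norm(F)>2.2:
        if zc is None: zc=z
        print(round(z,4),arm.current_ee_pos()[2].round(4),F.round(1))
    if abs(F[2])>15 or (zc and zc-z>.013): break
print("end",z,zc,arm.current_t(),arm.current_ee_pos())
```

```text
0.085 0.085 [ 1.1 -0.3  2.7]
0.084 0.0841 [0.8 0.8 4.4]
0.083 0.0831 [1.  0.5 5.5]
0.082 0.0821 [1.7 0.4 5.5]
0.081 0.0811 [1.3 1.3 5.9]
0.079 0.079 [-1.6 -0.1  6.1]
0.078 0.0781 [0.5 0.5 6.9]
0.077 0.0773 [-1.3  1.2 11.5]
0.076 0.0771 [-6.6  2.8 29.8]
end 0.07599999999999997 0.08499999999999998 16.5833 [ 0.49040617 -0.11163161  0.07709472]
```

That's the button: it made contact at TCP z≈0.086 and reached its stop at about 0.077. The true finger ends are therefore 38 mm short of the reported TCP, and I'll correct for that. Next I'll back off, open the fingers, move above the handle and look.

```bash
cat >> h.py <<'E'
OFF=.038   # true finger end lies this far behind the reported TCP
def tcp(t): return bar(t)-np.array([0,0,arm.grip_depth+OFF])
E
python3 - <<'E'
from h import *
import cv2
print(arm.current_force())
arm.move_l(w([-.104,-.118,.16]),feed=.1)
arm.move_l(tcp(.11)+[0,0,.06],feed=.2); arm.grip(.06)
print(arm.current_t(),arm.current_width())
cv2.imwrite("pics/s2.png",cv2.resize(arm.snapshot("scene")[160:310,200:370,::-1],None,fx=4,fy=4,interpolation=cv2.INTER_CUBIC))
E
```

```text
[-7.31176506  2.24692885 29.98923501]
19.375 0.0597203757566716
```

View pics/s2.png

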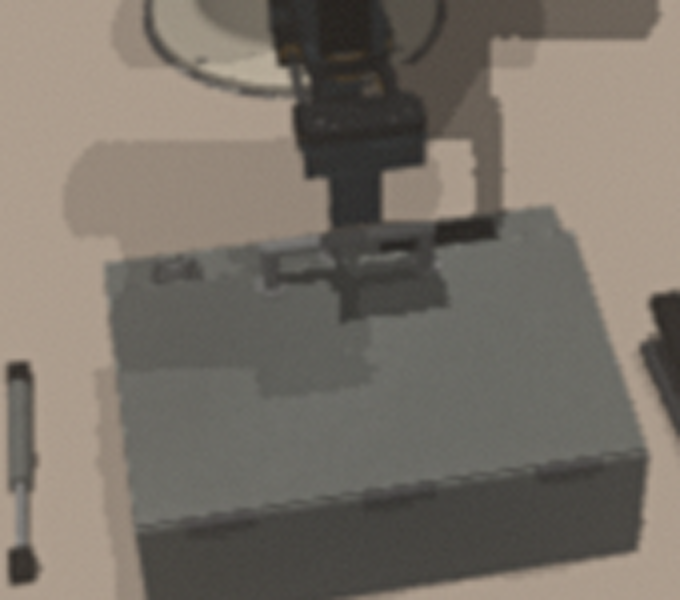

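The lid is ajar: the handle has risen to about row 240 from 250, and the raised edge now partly hides the button. The fingers sit above the bar at (355,230). Descending and gripping.

Run:
```python
from h import *
import cv2
f0=np.array(arm.current_force())
for d in (.03,.015,.005,0):
    arm.move_l(tcp(.11)+[0,0,d],feed=.08)
    F=np.array(arm.current_force())-f0; print(d,F.round(1))
    if np.linalg.norm(F)>8: raise SystemExit("contact")
arm.grip(0.0); arm.sleep(.2)
print(arm.current_width(),arm.current_grasp_force(),(np.array(arm.current_force())-f0).round(1),arm.current_t())
cv2.imwrite("pics/s3.png",cv2.resize(arm.snapshot("scene")[160:310,200:370,::-1],None,fx=4,fy=4,interpolation=cv2.INTER_CUBIC))
```

```text
0.03 [-0.8  0.8  0.9]
0.015 [-0.1 -0.2  0.7]
0.005 [0.5 0.3 0.7]
0 [-1.   1.   0.5]
0.011258594658977867 30.005106925964355 [ 7.2  2.3 -4.3] 21.8083
```

View pics/s3.png

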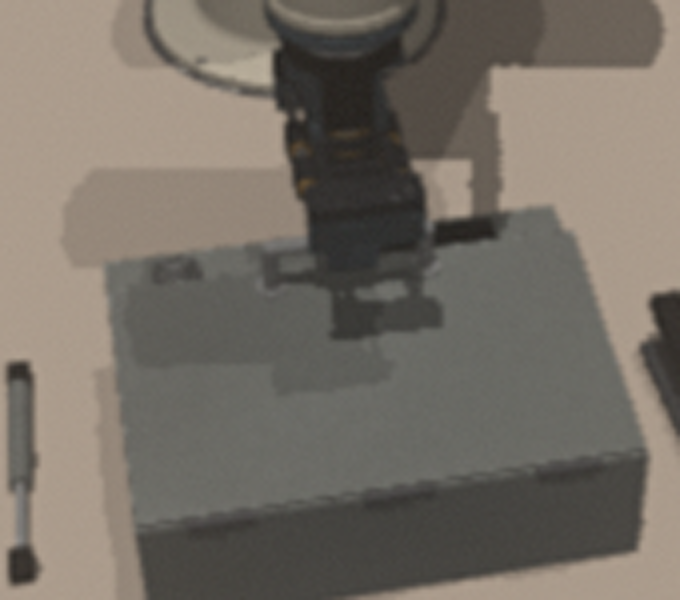

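Gripped: width 11.3 mm, pad force 30 N. The picture shows the fingers closed on the bar at about (350,262). Swinging the lid up along the arc with the tool vertical.

Run:
```python
from h import *
for t in np.linspace(.11,1.537,17)[1:]:
    arm.move_l(tcp(t),feed=.08)
    F=np.array(arm.current_force()); print(round(t,2),F.round(1),round(float(arm.current_grasp_force()),1),round(float(arm.current_width()),4))
    if np.linalg.norm(F)>60: print("stop");break
arm.sleep(.5);print(arm.current_t(),arm.current_force(),arm.current_ee_pos(),tcp(1.537))
import cv2
a=[cv2.resize(arm.snapshot(n)[:,:,::-1][r,c],(390,400),interpolation=cv2.INTER_CUBIC) for n,r,c in(("scene",slice(130,320),slice(200,385)),("top",slice(140,310),slice(250,416)))]
cv2.imwrite("pics/fin.png",np.hstack(a))
```

```text
0.2 [  8.3   1.3 -10.6] 30.0 0.0114
0.29 [  7.9  -0.6 -11.6] 30.0 0.0111
0.38 [  6.1   0.9 -11.4] 30.0 0.0114
0.47 [-1.2 -0.6 -8.3] 30.0 0.0114
0.56 [-7.4  0.1 -0.1] 30.0 0.0111
0.65 [-14.3   0.5   7. ] 30.0 0.0108
0.73 [-18.1   0.2  14.7] 30.0 0.0118
0.82 [-14.7   1.3  15.3] 30.0 0.0113
0.91 [-11.7   0.7  13.9] 30.0 0.0109
1.0 [-7.9  1.7 11.9] 30.0 0.0115
1.09 [-6.3  1.6 10. ] 30.0 0.0115
1.18 [-4.2  1.6  8.1] 30.0 0.0114
1.27 [-2.8  2.   7.2] 30.0 0.0111
1.36 [-2.2  3.   5.5] 30.0 0.0112
1.45 [-0.8  2.6  5.5] 30.0 0.0116
1.54 [0.2 3.5 4.8] 30.0 0.0111
28.225 [-0.20713511  3.49288513  4.96583534] [0.7523523  0.02677313 0.23274877] [0.75225095 0.02667564 0.23257997]
```

View pics/fin.png

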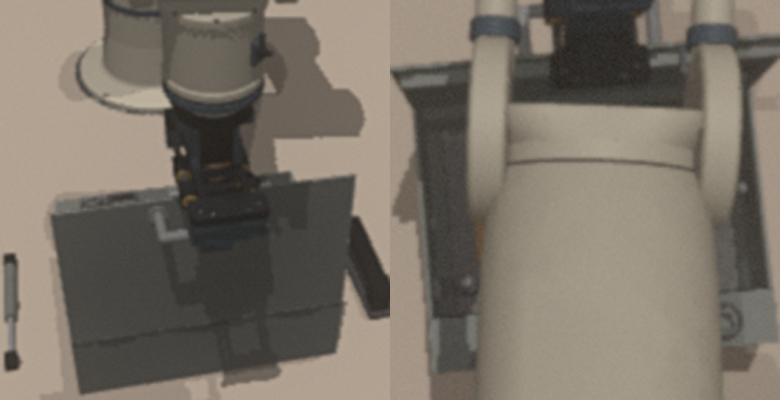

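The lid stands upright with its bar in the fingers, at (200,235) in the left panel. The horizontal force is near zero, as expected at balance, and the strut and stapler are where they were.

```bash
python3 -c "
from rig import arm
print(arm.current_dq(),arm.current_grasp_force());print(arm.sign_off())"
```

```text
[-0.08763718  0.10042272  0.06818189  0.04587778 -0.02840699 -0.05730798] 30.015556812286377
the job is handed in; nothing more can be done
None
```

I handed the job in at about 28 s: the button was pressed to its stop, and the lid is gripped at 30 N and held steady at a computed 1.537 rad with almost no sideways force, but no verdict came back.

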